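Stand the wide divider in the sprung edge clip

ROBOT

A 6-joint arm with a two-finger parallel gripper is mounted at the origin on a cart in front of the work surface, level with it; the furniture and walls round the work are solid. World frame = base frame: x ahead of the robot, y to its left, z up, the work surface at z = 0. Lengths are in m, angles in degrees, forces in N, time in s.
With the tool pointing down it reaches from about 0.35 to 0.925 m from the base axis. Payload 6.4 kg.
Tool frame: the origin (TCP) lies midway between the tips of the shut fingers; the grasp point (between the pads) lies 19 mm behind it (manip.grip_point_offset is the distance from the TCP to the grasp point, in m); z points along the fingers, y is the line along which they close (so a half turn about z gives the same grasp; the last joint's range is limited). The gripper opens to 85 mm and grips with 20 to 120 N. Pads are 22 mm wide; open, the fingers measure 114 mm over their backs; the gripper's body (76 mm by 85 mm) begins 54 mm behind the grasp point. The pads swing forward as they close: fully open they stand 13 mm farther back than shut.
Start: joints at [-86.408, 14.043, 89.255, -0, 76.702, -9.975], TCP at [0.152, -0.632, 0.195] pointing down, gripper open.
Joint ranges: [-179.41, 179.41], [-58.25, 129.5], [7.25, 145.43], [-54.29, 234.29], [11.92, 165.04], [-157.13, 157.13]. Speed limits (degrees/s): [147.25, 147.25, 180, 180, 180, 180].

INTERFACE

Orientations are given as a 3x3 rotation matrix whose columns are the frame's x, y, z axes.
In Python, from bench import manip gives the robot as it stands.
- The arm moves only by the tool drive_effector, called after "Request:" in YAML: its name, and indented under it one key for each argument. Schema: {"type":"object","properties":{"moves":{"type":"array","items":{"type":"array","items":{"type":"number"},"minItems":7,"maxItems":7},"minItems":1,"maxItems":10},"force":{"type":"number"},"only":{"type":"string"},"quiet":{"type":"boolean"},"lines":{"type":"string"}},"required":["moves"],"additionalProperties":false}. moves is a list of rows, 1 to 10 of them, each of 7 numbers: dx, dy, dz in m, then a rotation vector rx, ry, rz in degrees, then the finger opening in m; each row is the pose to reach, as a shift and turn from the pose commanded when the call began, along the tool's axes at that moment; what a row does not reach only later rows make up. A row lasts 1/12 s, in which the tool goes at most 0.0417 m and 7.16 degrees, less where a joint would pass 70% of its speed; a pose out of reach is approached as far as the arm can. The fingers move at their own pace and stop on an object; force is the grip in N (left out, the last holds). Time passes only in rows, so rows that do not move let the fingers close. The tool returns the time, the measured TCP pose, the force, the opening and the grip force at its end. only (a regular expression) keeps the lines of the reply that match it, lines (a string "A,B") keeps lines A to B, and quiet returns only ok. Input that does not fit is refused with a message, and nothing moves.
- manip.get_state(): the state, without advancing time (a new reading comes with each control period).
- manip.grab_frame(name): name is "scene" or "side" or "wrist"; returns the picture (480x640x3 uint8, red, green, blue); there is no depth.
- manip.camera_model(name): a dict with "vfov" (degrees; the focal length in pixels is half the picture's height over the tangent of half this angle, whatever the lens; pixels are square), "cx", "cy" (the principal point, pixels), "T" (4x4, takes a point from camera to world coordinates); the wrist camera has in their place "hand_eye" (4x4, takes a point from camera to tool coordinates, whose origin is the TCP and whose axes are the flange's). Camera axes: x right, y up, looking along -z (the intrinsics and any distortion apply to the point x, -y, -z); pixel columns grow to the right and rows downward; lengths in m; the calibration is good to about 2 mm. A picture is of the moment at which its call begins: read the wrist's pose just before it. camera_model takes no time and is no camera call.
- manip.close_job(): hands the job in; it is judged then, once.
The state is a dict: "time_s": time; "joint_positions": joint angles; "joint_velocities": joint speeds; "effort": joint torques, N m; "tool_pos": TCP position; "tcp_rot": TCP orientation; "ft_force": force on the tool from outside, world axes, zero at the start; "wrist_torque": the same for the moment, N m; "grip_width": finger opening in m; "grasp_force": force on a finger pad.
Only numpy, scipy, OpenCV 4.12 (cv2) and the standard library are available. Lean on these libraries where they do the work, as an engineer would, in place of code of your own. Each camera call takes 0.05 s, during which the arm holds its last target. There are 200 camera calls.

TASK

Stand the wider of the two plywood dividers up for finishing: lift it out of the grooved batten and press its bare lower edge straight down between the sprung jaws of the edge clip on the stand until it is fully home on the slot floor, upright and centred along the clip, then let go. Leave the narrower divider standing where it is.

Things in the scene. Friction and masses are not known exactly. Their poses are not given: they have to be found in the camera images.
- wide_divider: the wider of two loose upright drawer dividers, about 150 g: 6 mm plywood sheet 150 mm wide, 100 mm high in all, its top 22 mm a hardwood capping strip 20 mm thick and 150 mm long, to grip it by. Origin: middle of its lower edge; x across its thickness, y along its width, z up. It starts in the batten's groove, in line with the narrow one; which is on which side varies.
- narrow_divider: the narrower divider, alike but 90 mm wide (y): 100 mm high, 6 mm plywood with a 20 mm thick capping strip, about 90 g. Origin: middle of its lower edge; x across its thickness, z up. It stands in the same batten and stays there.
- batten: fixed pale wooden batten with a groove along its y in which both dividers stand: 64 mm wide (x), 340 mm long (y), 40 mm high; groove 8 mm wide, its floor 16 mm above the origin. Origin: centre of its underside, on the bench.
- clip_stand: fixed stand: plywood foot 120 x 130 mm (x, y), on it an edge clip of two sprung steel jaws 90 mm long. Origin: centre of the foot's underside, on the bench; the slot runs along y over it. Slot floor 20 mm above the origin; jaw faces up to 42 mm, 2 mm apart; above, flared lips open to 22 mm at 61 mm. Jaws part up to 12 mm each; the edge parts them at 12 to 20 N, then they hold it upright.

How it is judged (in metres and radians):
At the end, for the whole second after the job is handed in: The wide divider stands at rest in the clip, released: its lower edge within 8 mm of the slot floor, within 10 mm of the slot's middle across and 20 mm along, in line with the slot and upright to about 11 degrees; the narrow divider still stands in the batten within 40 mm of where it was (z of wide_divider in the frame of clip_stand between 0.01 and 0.028 m and x of wide_divider in the frame of clip_stand between -0.01 and 0.01 m and y of wide_divider in the frame of clip_stand between -0.02 and 0.02 m and angle between the y axis of wide_divider and the y axis of clip_stand, either way round below 0.2 rad and angle between wide_divider's own z axis and vertical below 0.2 rad and linear speed of wide_divider below 0.02 m/s and distance of narrow_divider from where it was at the start of the episode below 0.04 m and angle between narrow_divider's own z axis and vertical below 0.25 rad); the robot touches nothing.
It fails at once if the narrow divider is moved by more than 40 mm (distance of narrow_divider from where it was at the start of the episode above 0.04 m).
It also fails if it takes over 35 s, if anything falls off the work surface, if the arm or the gripper's body presses on something with over 40 N, if the wrist force passes 120 N, or if a joint passes its speed limit or range.

## Working session

There is one attempt and no reset: what is moved stays moved. The work goes in short steps, Python scripts to look and compute and a tool call to move; the robot and the scene stay as the last step left them, time stands still between calls to the robot, and variables do not carry over. Pictures are saved under pics/ and viewed, at most 13 in all, crops included, and the job is handed in when it is done.

```bash
ls; mkdir -p pics; python3 - <<'E'
from bench import manip
import cv2
for n in("scene","side"):
    im=manip.grab_frame(n); cv2.imwrite(f"pics/{n}0.png",im[:,:,::-1])
    m=manip.camera_model(n); print(n,{k:(v if k!='T' else [[round(float(a),4) for a in r] for r in v]) for k,v in m.items()})
print(manip.camera_model("wrist"))
s=manip.get_state(); print(s['time_s'],s['tool_pos'],s['tcp_rot'],s['grip_width'])
E
```

```text
bench.py
pics
scene {'vfov': 42.023124995156515, 'cx': 318.3680768530903, 'cy': 239.58713876208873, 'T': [[-0.7382, 0.4892, -0.4645, 0.024], [-0.6746, -0.5274, 0.5165, 0.5597], [0.0077, 0.6947, 0.7193, 0.8174], [0.0, 0.0, 0.0, 1.0]]}
side {'vfov': 53.17732284814947, 'cx': 320.7881465837776, 'cy': 248.73277085844967, 'T': [[0.9453, 0.131, -0.2987, 0.226], [-0.3254, 0.44, -0.837, -0.6995], [0.0218, 0.8884, 0.4585, 0.4517], [0.0, 0.0, 0.0, 1.0]]}
{'vfov': 64.75075387945903, 'cx': 314.8708586151163, 'cy': 239.6663940242825, 'hand_eye': array([[ 7.94606483e-04,  9.59790660e-01,  2.80715616e-01,
         7.05626765e-02],
       [ 9.99999491e-01, -9.37315739e-04,  3.74118176e-04,
         9.65629486e-04],
       [ 6.22194296e-04,  2.80715176e-01, -9.59790916e-01,
        -1.79036692e-01],
       [ 0.00000000e+00,  0.00000000e+00,  0.00000000e+00,
         1.00000000e+00]])}
0.1 [ 0.15246489 -0.63127979  0.19416626] [[ 9.72089438e-01  2.34610560e-01 -9.56726664e-05]
 [ 2.34610348e-01 -9.72087825e-01  1.80135105e-03]
 [ 3.29613746e-04 -1.77352013e-03 -9.99998373e-01]] 0.08538568689052502
```

View pics/scene0.png

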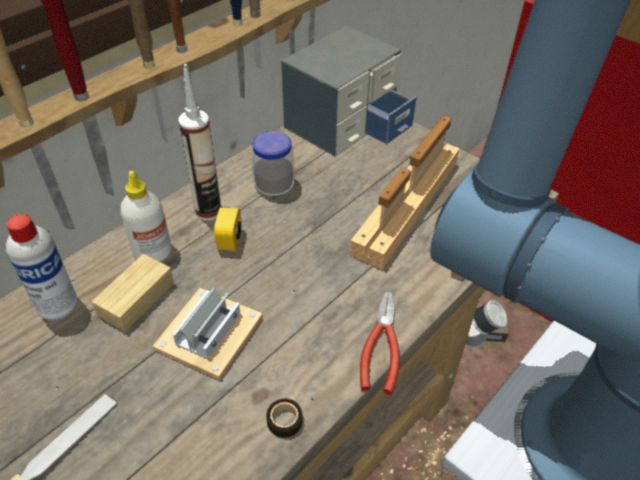

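View pics/side0.png

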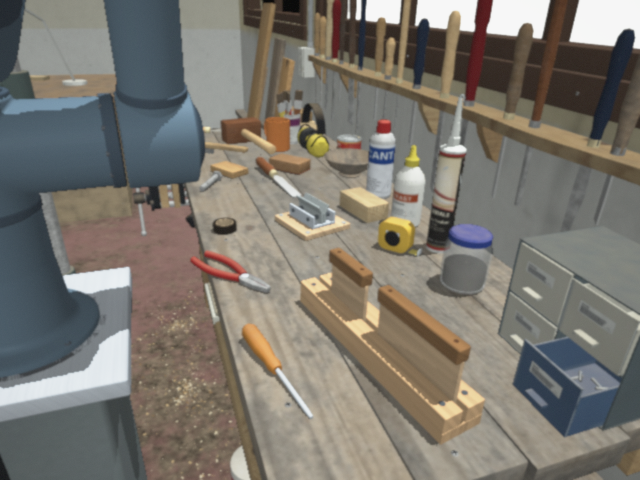

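The wide divider is the one at scene (430,142) / side (425,330). The narrow one is at scene (394,187) / side (350,262), and the clip is at scene (207,325) / side (312,212). I'll zoom in for exact corners.

```bash
cat > h.py <<'E'
import numpy as np, cv2
from bench import manip
def ray(n,p,tool=None):
    m=manip.camera_model(n); f=240/np.tan(np.radians(m['vfov']/2))
    d=np.array([(p[0]-m['cx'])/f,-(p[1]-m['cy'])/f,-1.])
    if n=='wrist':
        T=np.eye(4);T[:3,:3]=tool[1];T[:3,3]=tool[0];T=T@m['hand_eye']
    else: T=np.array(m['T'])
    d=T[:3,:3]@d; return T[:3,3],d/np.linalg.norm(d)
def plane(n,p,z,tool=None):
    o,d=ray(n,p,tool); return o+d*(z-o[2])/d[2]
def tri(rs):
    A=sum(np.eye(3)-np.outer(d,d) for o,d in rs); b=sum((np.eye(3)-np.outer(d,d))@o for o,d in rs)
    x=np.linalg.solve(A,b); return x,[np.linalg.norm(np.cross(x-o,d))*1e3 for o,d in rs]
E
python3 - <<'E'
import cv2,numpy as np
a=cv2.imread('pics/scene0.png');b=cv2.imread('pics/side0.png')
for n,i in(('scene',a),('side',b)):
    h=cv2.cvtColor(i,cv2.COLOR_BGR2HSV); m=cv2.inRange(h,(5,130,50),(14,220,190))
    for c in cv2.findContours(m,0,2)[0]:
        if cv2.contourArea(c)>120: print(n,cv2.contourArea(c),cv2.boundingRect(c),cv2.approxPolyDP(c,2,True)[:,0].tolist())
def z(i,x,y,w,h): return cv2.resize(i[y:y+h,x:x+w],(400,300),interpolation=cv2.INTER_CUBIC)
c=np.vstack([np.hstack([z(a,360,105,120,90),z(a,150,275,120,90)]),np.hstack([z(b,370,280,120,90),z(b,265,180,80,60)])])
cv2.imwrite('pics/z0.png',c)
E
```

```text
scene 362.5 (167, 0, 18, 45) [[167, 0], [177, 42], [183, 44], [178, 0]]
side 643.0 (264, 117, 26, 34) [[267, 118], [264, 126], [267, 140], [276, 146], [276, 150], [287, 149], [289, 121], [279, 117]]
side 437.0 (535, 0, 32, 120) [[566, 0], [558, 3], [560, 9], [557, 11], [557, 8], [556, 14], [553, 15], [556, 18], [552, 23], [555, 22], [558, 26], [553, 25], [555, 32], [550, 43], [550, 70], [548, 74], [543, 74], [545, 76], [540, 78], [542, 80], [538, 86], [540, 92], [537, 92], [536, 99], [541, 98], [537, 101], [538, 108], [535, 107], [538, 110], [537, 119], [543, 102], [540, 99], [544, 98], [548, 82], [544, 77], [549, 73], [555, 50], [552, 48], [555, 44], [552, 42], [556, 39], [557, 41], [555, 34], [558, 34], [560, 25], [556, 23], [561, 23], [559, 19], [562, 19], [559, 16], [562, 16]]
```

View pics/z0.png

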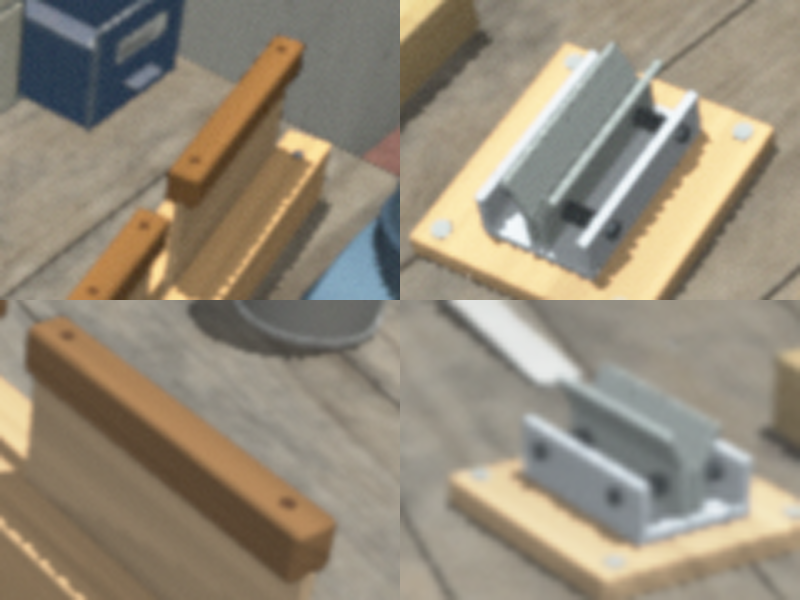

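The zoom shows the wide cap's two dowels at scene (418.5,153) and (444.3,119.4), and at side (390.1,290.5) and (456.7,340.9). The foot screws are at scene (162.6,343.4), (201.6,293.6), (252.9,314.3), and at side (281,214.8), (307.8,232.2), (344,222.4).

```bash
python3 - <<'E'
from h import *
np.set_printoptions(precision=4,suppress=True)
r=lambda n,x,y:ray(n,(x,y))
A=tri([r('scene',418.5,153),r('side',390.1,290.5)]);B=tri([r('scene',444.3,119.4),r('side',456.7,340.9)])
print(A,B,A[0]-B[0],np.linalg.norm(A[0]-B[0]))
# cap outer top-edge corners, side
for p in[(398.2,293),(388.5,280),(163,343),(201,293),(252,314)][:0]:pass
for p in[(162.6,343.4),(201.6,293.6),(252.9,314.3),(216,365.5)]: print('sc',plane('scene',p,.012))
for p in[(281,214.8),(307.8,232.2),(344,222.4)]: print('si',plane('side',p,.012))
for p in [(205.9,366-30),(228,294.5)]: pass
# right lip edge scene (panel2 /3.333)
for q in[(153,203),(260,65)]: print('lip sc',plane('scene',(150+q[0]/3.333,275+q[1]/3.333),.061))
for q in[(160,80),(275,142),(205,65),(318,130)]: print('lip si',plane('side',(265+q[0]/5,180+q[1]/5),.061))
E
```

```text
(array([ 0.4917, -0.2273,  0.1165]), [np.float64(0.8454876321250847), np.float64(0.8454876321250413)]) (array([ 0.5163, -0.345 ,  0.1168]), [np.float64(0.5930275818481506), np.float64(0.5930275818481128)]) [-0.0246  0.1177 -0.0003] 0.12027949296771841
sc [0.5701 0.3087 0.012 ]
sc [0.6018 0.204  0.012 ]
sc [0.5087 0.1759 0.012 ]
sc [0.4797 0.2792 0.012 ]
si [0.4799 0.2907 0.012 ]
si [0.5109 0.184  0.012 ]
si [0.6044 0.21   0.012 ]
lip sc [0.5117 0.2829 0.061 ]
lip sc [0.5353 0.1991 0.061 ]
lip si [0.5134 0.2737 0.061 ]
lip si [0.5397 0.1906 0.061 ]
lip si [0.5386 0.2863 0.061 ]
lip si [0.5619 0.1982 0.061 ]
```

```bash
cat >> h.py <<'E'
def goal(pos,yaw):  # yaw: heading (deg) of tool y, tool pointing down; prints shift & rotvec in tool axes
    from scipy.spatial.transform import Rotation as R
    s=manip.get_state(); Rt=np.array(s['tcp_rot']); c,n=np.cos(np.radians(yaw)),np.sin(np.radians(yaw))
    G=np.array([[-n,c,0],[c,n,0],[0,0,-1.]])
    print('t',s['time_s'],'shift',np.round(Rt.T@(np.array(pos)-s['tool_pos']),4),'rot',np.round(R.from_matrix(Rt.T@G).as_rotvec(degrees=True),2),'F',np.round(s['ft_force'],1))
def look(name):
    s=manip.get_state(); im=manip.grab_frame('wrist'); cv2.imwrite(f'pics/{name}.png',im[:,:,::-1])
    np.savez(f'pics/{name}.npz',p=s['tool_pos'],R=s['tcp_rot'])
E
python3 -c "
from h import *
goal([.516,-.345,.25],11.8)"
```

```text
t 0.1 shift [ 0.4206 -0.1931 -0.0554] rot [-7.000e-02 -9.000e-02 -8.823e+01] F [ 0.7 -0.4  0.2]
```

Request:
drive_effector:
  moves:
    - [0.04, -0.02, -0.055, 0, 0, -7, 0.085]
    - [0.08, -0.04, -0.055, 0, 0, -14, 0.085]
    - [0.12, -0.055, -0.055, 0, 0, -21, 0.085]
    - [0.16, -0.07, -0.055, 0, 0, -28, 0.085]
    - [0.2, -0.09, -0.055, 0, 0, -35, 0.085]
    - [0.24, -0.11, -0.055, 0, 0, -42, 0.085]
    - [0.27, -0.13, -0.055, 0, 0, -49, 0.085]
    - [0.3, -0.14, -0.055, 0, 0, -56, 0.085]
    - [0.33, -0.15, -0.055, 0, 0, -63, 0.085]
    - [0.36, -0.165, -0.055, 0, 0, -70, 0.085]

```text
time_s: 0.93
tool_pos: [0.4652, -0.3853, 0.2498]
tcp_rot: [[0.106, 0.994, -0.0], [0.994, -0.106, 0.0], [0.0, -0.0, -1.0]]
ft_force: [0.2, -0.6, -0.4]
grip_width: 0.0848
grasp_force: 0.0
```

```bash
python3 -c "
from h import *
goal([.516,-.345,.25],11.8)"
```

```text
t 0.9333 shift [ 0.0455  0.0462 -0.0002] rot [-1.000e-02 -2.000e-02 -1.787e+01] F [ 0.2 -0.6 -0.4]
```

Request:
drive_effector:
  moves:
    - [0.02, 0.02, 0, 0, 0, -6, 0.085]
    - [0.04, 0.04, 0, 0, 0, -12, 0.085]
    - [0.045, 0.046, 0, 0, 0, -18, 0.085]
    - [0.045, 0.046, 0, 0, 0, -18, 0.085]
    - [0.045, 0.046, 0, 0, 0, -18, 0.085]
    - [0.045, 0.046, 0, 0, 0, -18, 0.085]

```text
time_s: 1.43
tool_pos: [0.5138, -0.3479, 0.2498]
tcp_rot: [[-0.198, 0.98, -0.001], [0.98, 0.198, 0.0], [0.0, -0.001, -1.0]]
ft_force: [-0.3, -0.1, -0.4]
grip_width: 0.0848
grasp_force: 0.0
```

```bash
python3 -c "
from h import *
look('w1')
goal([.558,.186,.25],16.5)"
```

```text
t 1.4833 shift [0.5149 0.149  0.    ] rot [-0.02 -0.02 -5.11] F [0.6 0.7 0.4]
```

View pics/w1.png

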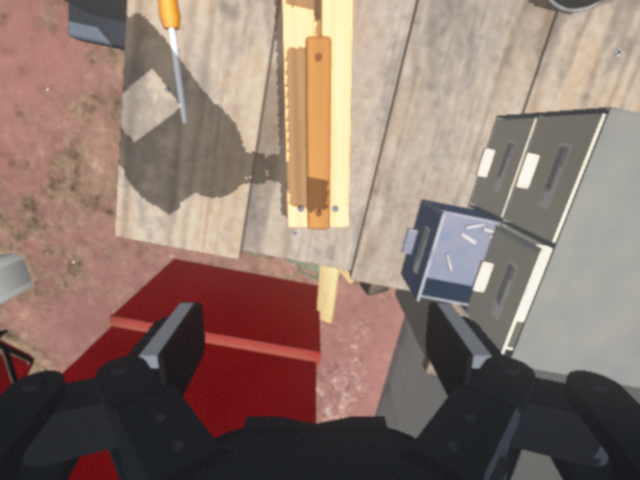

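The wrist view shows the cap from (318.5,37) to (318,228), with dowels at (318.5,57) and (318.5,213). It lies nearly along tool x.

Request:
drive_effector:
  moves:
    - [0.04, 0.012, 0, 0, 0, 0, 0.085]
    - [0.08, 0.024, 0, 0, 0, 0, 0.085]
    - [0.12, 0.036, 0, 0, 0, 0, 0.085]
    - [0.16, 0.048, 0, 0, 0, -1, 0.085]
    - [0.2, 0.06, 0, 0, 0, -2, 0.085]
    - [0.24, 0.07, 0, 0, 0, -3, 0.085]
    - [0.28, 0.08, 0, 0, 0, -4, 0.085]
    - [0.32, 0.092, 0, 0, 0, -5, 0.085]
    - [0.36, 0.104, 0, 0, 0, -5, 0.085]
    - [0.4, 0.116, 0, 0, 0, -5, 0.085]
  quiet: true

```text
ok
```

Request:
drive_effector:
  moves:
    - [0.04, 0.012, 0, 0, 0, 0, 0.085]
    - [0.08, 0.024, 0, 0, 0, 0, 0.085]
    - [0.11, 0.03, 0, 0, 0, 0, 0.085]
    - [0.11, 0.03, 0, 0, 0, 0, 0.085]
    - [0.11, 0.03, 0, 0, 0, 0, 0.085]
    - [0.11, 0.03, 0, 0, 0, 0, 0.085]

```text
time_s: 2.82
tool_pos: [0.5454, 0.1803, 0.2501]
tcp_rot: [[-0.283, 0.959, -0.0], [0.959, 0.283, -0.0], [-0.0, -0.0, -1.0]]
ft_force: [-0.5, -0.6, 0.3]
grip_width: 0.085
grasp_force: 0.0
```

```bash
python3 -c "
from h import *
look('w2')
for p in [(318.5,57),(318.5,213),(318.5,37),(318,228)]:
    w=np.load('pics/w1.npz'); print(plane('wrist',p,.1165,(w['p'],w['R'])))
"
```

```text
[ 0.49136637 -0.22729747  0.1165    ]
[ 0.51549109 -0.34483924  0.1165    ]
[ 0.48863686 -0.21399861  0.1165    ]
[ 0.51769671 -0.35770462  0.1165    ]
```

View pics/w2.png

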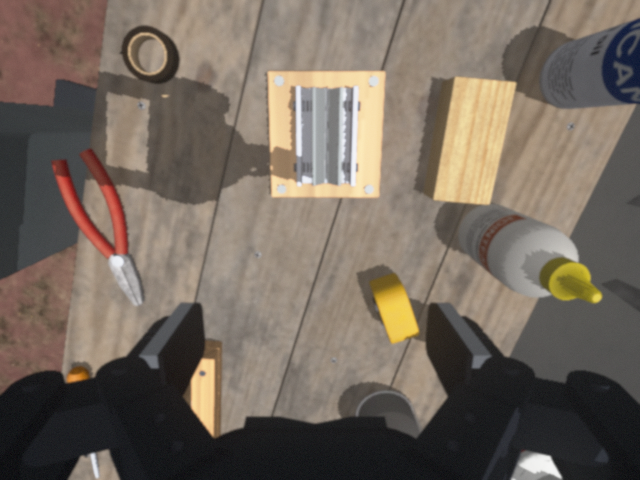

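The foot screws are at (279,81), (374,81), (281,189), (369,188), and the lips span columns about 313–341 and rows about 87–185.

```bash
python3 - <<'E'
from h import *
np.set_printoptions(precision=4,suppress=True)
w=np.load('pics/w2.npz');t=(w['p'],w['R'])
sc={'tr':(162.6,343.4),'br':(201.6,293.6),'bl':(252.9,314.3),'tl':(216,365.5)}
si={'tl':(281,214.8),'bl':(307.8,232.2),'br':(344,222.4)}
wr={'tl':(279,81),'tr':(374,81),'bl':(281,189),'br':(369,188)}
P={}
for k in wr:
    x,e=tri([ray('wrist',wr[k],t)]+[ray('scene',sc[k])]+([ray('side',si[k])] if k in si else []))
    P[k]=plane('wrist',wr[k],.012,t); print(k,x,e,P[k])
print('c',sum(P.values())/4); d=P['tl']-P['bl']+P['tr']-P['br'];print('yaw',np.degrees(np.arctan2(-d[0],d[1])))
for q in [(327,87),(327,185),(313,136),(341,136)]: print('slot',plane('wrist',q,.061,t))
# lip grey profile
im=cv2.imread('pics/w2.png',0)
for y in(110,136,165): print(y,im[y,290:362].tolist())
E
```

```text
tl [0.4771 0.2813 0.0165] [np.float64(0.7714485392760384), np.float64(0.5015173400521362), np.float64(0.503007019347094)] [0.4762 0.2824 0.012 ]
tr [0.569  0.3095 0.0139] [np.float64(0.26312330027223063), np.float64(0.26312330027221215)] [0.5694 0.31   0.012 ]
bl [0.5076 0.1768 0.0152] [np.float64(0.5441505991214897), np.float64(0.8022447232246767), np.float64(1.0749761700783047)] [0.507 0.176 0.012]
br [0.6006 0.2047 0.0143] [np.float64(1.1725288151055882), np.float64(0.3998330573964965), np.float64(1.5062431222246382)] [0.5998 0.2046 0.012 ]
c [0.5381 0.2432 0.012 ]
yaw 16.132067771558777
slot [0.5249 0.2858 0.061 ]
slot [0.5509 0.2009 0.061 ]
slot [0.5248 0.2411 0.061 ]
slot [0.55   0.2486 0.061 ]
110 [177, 154, 129, 109, 101, 138, 198, 230, 238, 235, 217, 168, 132, 119, 126, 127, 121, 112, 118, 128, 123, 128, 155, 182, 196, 187, 172, 166, 163, 162, 162, 161, 161, 159, 159, 156, 152, 143, 136, 125, 122, 122, 122, 122, 122, 123, 124, 123, 139, 172, 201, 209, 219, 221, 198, 155, 132, 132, 121, 101, 95, 109, 155, 214, 235, 240, 235, 208, 170, 171, 200, 220]
136 [177, 146, 134, 131, 132, 157, 203, 231, 239, 240, 229, 197, 160, 147, 147, 144, 143, 143, 143, 141, 143, 145, 162, 185, 196, 188, 171, 164, 162, 161, 162, 163, 162, 165, 172, 168, 157, 145, 137, 127, 123, 123, 123, 122, 122, 124, 123, 127, 147, 181, 203, 216, 221, 225, 206, 169, 153, 145, 143, 135, 121, 146, 204, 234, 242, 241, 233, 223, 222, 224, 227, 229]
165 [130, 131, 127, 113, 95, 91, 108, 132, 144, 143, 138, 123, 111, 103, 106, 119, 122, 108, 110, 117, 117, 126, 155, 183, 198, 189, 170, 164, 162, 162, 161, 162, 162, 167, 175, 161, 139, 132, 130, 127, 120, 121, 121, 121, 121, 123, 125, 139, 173, 196, 198, 175, 139, 113, 111, 124, 122, 111, 106, 106, 140, 200, 235, 242, 241, 222, 173, 163, 202, 226, 232, 232]
```

The three views agree: the clip centre is (0.538, 0.2435) at yaw 16.4°, with the foot top at about 0.015. The divider is at (0.5035, -0.286) at yaw 11.6°, with its top at 0.1165. I'll go back and grasp it.

```bash
python3 -c "
from h import *
goal([.5035,-.286,.2],11.6)"
```

```text
t 2.8667 shift [-0.435  -0.172   0.0503] rot [-0.01  0.02  4.82] F [0.6 0.7 0.6]
```

Request:
drive_effector:
  moves:
    - [-0.038, -0.015, 0, 0, 0, 0, 0.085]
    - [-0.076, -0.03, 0, 0, 0, 0, 0.085]
    - [-0.114, -0.045, 0, 0, 0, 1, 0.085]
    - [-0.152, -0.06, 0, 0, 0, 2, 0.085]
    - [-0.19, -0.075, 0, 0, 0, 3, 0.085]
    - [-0.228, -0.09, 0, 0, 0, 4, 0.085]
    - [-0.266, -0.105, 0, 0, 0, 4.8, 0.085]
    - [-0.304, -0.12, 0, 0, 0, 4.8, 0.085]
    - [-0.342, -0.135, 0.01, 0, 0, 4.8, 0.085]
    - [-0.38, -0.15, 0.02, 0, 0, 4.8, 0.085]
  quiet: true

```text
ok
```

Request:
drive_effector:
  moves:
    - [-0.038, -0.015, 0.02, 0, 0, 0, 0.085]
    - [-0.055, -0.022, 0.03, 0, 0, 0, 0.085]
    - [-0.055, -0.022, 0.03, 0, 0, 0, 0.085]
    - [-0.055, -0.022, 0.03, 0, 0, 0, 0.085]
    - [-0.055, -0.022, 0.03, 0, 0, 0, 0.085]

```text
time_s: 4.12
tool_pos: [0.4993, -0.2837, 0.2009]
tcp_rot: [[-0.202, 0.979, 0.001], [0.979, 0.202, -0.0], [-0.0, 0.001, -1.0]]
ft_force: [-0.2, -0.7, 0.0]
grip_width: 0.0851
grasp_force: 0.0
```

```bash
python3 -c "
from h import *
goal([.5035,-.286,.086],11.6)"
```

```text
t 4.1167 shift [-0.0031  0.0035  0.1149] rot [0.03 0.01 0.07] F [-0.2 -0.7  0. ]
```

Request:
drive_effector:
  moves:
    - [-0.003, 0.0035, 0.03, 0, 0, 0, 0.085]
    - [-0.003, 0.0035, 0.06, 0, 0, 0, 0.085]
    - [-0.003, 0.0035, 0.085, 0, 0, 0, 0.085]
    - [-0.003, 0.0035, 0.105, 0, 0, 0, 0.085]
    - [-0.003, 0.0035, 0.115, 0, 0, 0, 0.07]
    - [-0.003, 0.0035, 0.115, 0, 0, 0, 0.05]
    - [-0.003, 0.0035, 0.115, 0, 0, 0, 0.03]
  force: 30

```text
time_s: 4.7
tool_pos: [0.5044, -0.2852, 0.0865]
tcp_rot: [[-0.205, 0.979, 0.001], [0.979, 0.205, -0.001], [-0.001, 0.001, -1.0]]
ft_force: [-0.3, -0.2, 1.2]
grip_width: 0.0513
grasp_force: 0.0
```

Request:
drive_effector:
  moves:
    - [0, 0, 0, 0, 0, 0, 0.01]
    - [0, 0, 0, 0, 0, 0, 0.01]
    - [0, 0, 0, 0, 0, 0, 0.01]
    - [0, 0, 0, 0, 0, 0, 0.01]
    - [0, 0, 0, 0, 0, 0, 0.01]
  force: 90

```text
time_s: 5.12
tool_pos: [0.5039, -0.2857, 0.086]
tcp_rot: [[-0.204, 0.979, 0.001], [0.979, 0.204, -0.001], [-0.001, 0.001, -1.0]]
ft_force: [-0.1, -0.0, -0.1]
grip_width: 0.0096
grasp_force: 0.0
```

```bash
python3 - <<'E'
from h import *
a=manip.grab_frame('wrist')[:,:,::-1];b=manip.grab_frame('side')[:,:,::-1]
cv2.imwrite('pics/g1.png',np.hstack([cv2.resize(a,(400,300)),cv2.resize(b[180:450,200:560],(400,300))]))
E
```

```text
(no output)
```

View pics/g1.png

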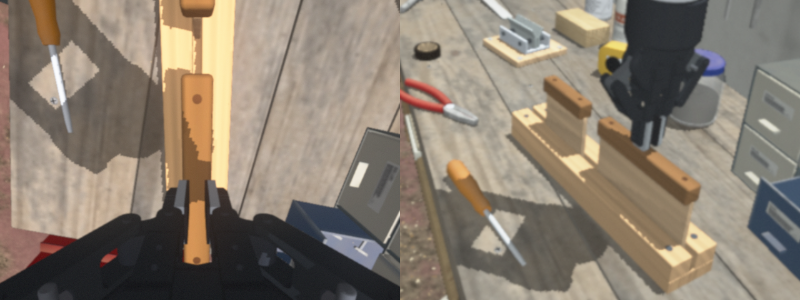

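The reading of 9.6 mm at zero force doesn't match a grip on a 20 mm cap, so I'll look closer and project the TCP into the side view.

```bash
python3 - <<'E'
from h import *
b=manip.grab_frame('side')[:,:,::-1].copy();a=manip.grab_frame('wrist')[:,:,::-1]
s=manip.get_state();print(s['grip_width'],s['grasp_force'],s['ft_force'],s['tool_pos'])
m=manip.camera_model('side');T=np.linalg.inv(np.array(m['T']));f=240/np.tan(np.radians(m['vfov']/2))
for z in(0,.019):
    p=T@np.append(np.array(s['tool_pos'])+[0,0,z],1);print(m['cx']+f*p[0]/-p[2],m['cy']-f*p[1]/-p[2])
cv2.imwrite('pics/g2.png',np.hstack([cv2.resize(b[250:370,350:470],(400,400),interpolation=2),cv2.resize(a[260:440,220:400],(400,400),interpolation=2)]))
E
```

```text
0.010395651897101245 0.0 [-0.51316693  0.89585853  0.5913941 ] [ 0.5036431  -0.28543945  0.08541504]
416.8604961716586 334.5041933290404
418.619372965572 322.02498853443666
```

View pics/g2.png

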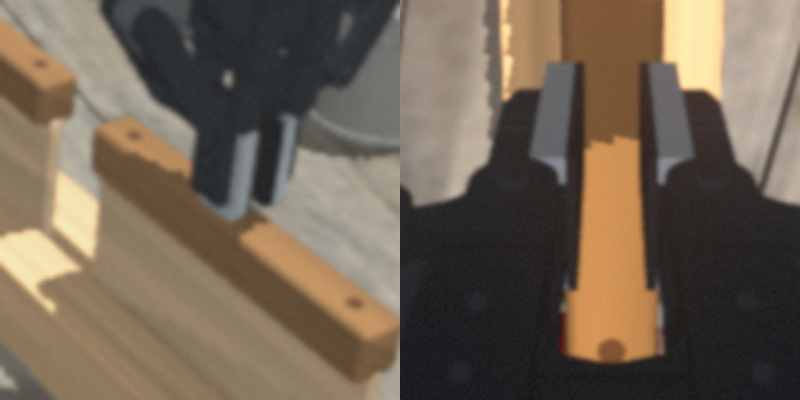

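The fingers have closed above the cap: the tips sit at side (419,315), while the TCP projects to (417,334). I'll check whether the arm's height or the finger length is off, using the two dowels at wrist (315,157) and (314.5,417.5).

```bash
python3 - <<'E'
from h import *
s=manip.get_state();t=(np.array(s['tool_pos']),np.array(s['tcp_rot']))
print(manip.grip_point_offset,s['joint_positions'])
for z in (.0865,.1165): print(z,plane('wrist',(315,157),z,t),plane('wrist',(314.5,417.5),z,t))
E
```

```text
0.0187 [-4.07582006e+01  1.17618842e+01  1.04229185e+02  6.34297891e-05
  6.40062520e+01 -5.25234540e+01]
0.0865 [ 0.4910627  -0.22868382  0.0865    ] [ 0.52045219 -0.37055218  0.0865    ]
0.1165 [ 0.4906008  -0.22664048  0.1165    ] [ 0.51503553 -0.34459135  0.1165    ]
```

The TCP pose is right, since the dowel points match. The fingertips themselves reach about 30 mm short of the nominal TCP. I'll open, go 28 mm lower and close again, which still leaves the body clear of the cap by about 15 mm.

Request:
drive_effector:
  moves:
    - [0, 0, -0.01, 0, 0, 0, 0.06]
    - [0, 0, -0.01, 0, 0, 0, 0.06]
    - [0, 0, -0.01, 0, 0, 0, 0.06]
    - [0, 0, -0.01, 0, 0, 0, 0.06]
    - [0, 0, 0.01, 0, 0, 0, 0.06]
    - [0, 0, 0.02, 0, 0, 0, 0.06]
    - [0, 0, 0.028, 0, 0, 0, 0.06]
    - [0, 0, 0.028, 0, 0, 0, 0.06]
  force: 30

```text
time_s: 5.98
tool_pos: [0.5021, -0.2841, 0.0548]
tcp_rot: [[-0.204, 0.979, -0.004], [0.979, 0.204, 0.003], [0.004, -0.003, -1.0]]
ft_force: [0.7, -0.2, -1.0]
grip_width: 0.0597
grasp_force: 0.0
```

Request:
drive_effector:
  moves:
    - [0, 0, 0, 0, 0, 0, 0.04]
    - [0, 0, 0, 0, 0, 0, 0.03]
    - [0, 0, 0, 0, 0, 0, 0.01]
    - [0, 0, 0, 0, 0, 0, 0.01]
    - [0, 0, 0, 0, 0, 0, 0.01]
    - [0, 0, 0, 0, 0, 0, 0.01]
  force: 90

```text
time_s: 6.48
tool_pos: [0.5043, -0.286, 0.0585]
tcp_rot: [[-0.204, 0.979, 0.002], [0.979, 0.204, -0.001], [-0.002, 0.001, -1.0]]
ft_force: [-0.7, -0.7, 4.7]
grip_width: 0.0183
grasp_force: 90.1
```

Request:
drive_effector:
  moves:
    - [0, 0, -0.01, 0, 0, 0, 0.01]
    - [0, 0, -0.025, 0, 0, 0, 0.01]
    - [0, 0, -0.045, 0, 0, 0, 0.01]
    - [0, 0, -0.075, 0, 0, 0, 0.01]
    - [0, 0, -0.105, 0, 0, 0, 0.01]
    - [0, 0, -0.135, 0, 0, 0, 0.01]
    - [0, 0, -0.15, 0, 0, 0, 0.01]
    - [0, 0, -0.15, 0, 0, 0, 0.01]
    - [0, 0, -0.15, 0, 0, 0, 0.01]
  force: 90

```text
time_s: 7.23
tool_pos: [0.5037, -0.2854, 0.2077]
tcp_rot: [[-0.204, 0.979, 0.001], [0.979, 0.204, -0.001], [-0.001, 0.001, -1.0]]
ft_force: [0.2, 0.6, -1.9]
grip_width: 0.0181
grasp_force: 89.4
```

```bash
python3 - <<'E'
from h import *
b=manip.grab_frame('side')[:,:,::-1];a=manip.grab_frame('scene')[:,:,::-1]
cv2.imwrite('pics/l1.png',np.hstack([b[100:400,240:540],a[50:350,340:640]]))
goal([.538,.2435,.209],16.4)
E
```

```text
t 7.3333 shift [ 0.5097  0.1424 -0.0026] rot [-0.13 -0.19 -4.63] F [ 0.1 -0.1 -1.7]
```

View pics/l1.png

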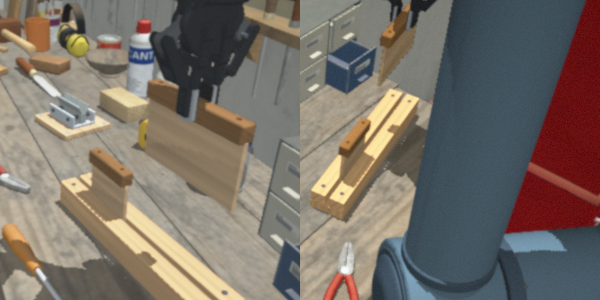

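The divider is lifted and level (crop centre about (200,140) on the left), and the narrow one is still in the batten at (110,185).

Request:
drive_effector:
  moves:
    - [0.03, 0.009, 0, 0, 0, 0, 0.01]
    - [0.068, 0.02, 0, 0, 0, 0, 0.01]
    - [0.108, 0.03, 0, 0, 0, 0, 0.01]
    - [0.148, 0.042, 0, 0, 0, -1, 0.01]
    - [0.188, 0.053, 0, 0, 0, -2, 0.01]
    - [0.228, 0.064, 0, 0, 0, -3, 0.01]
    - [0.268, 0.075, 0, 0, 0, -4, 0.01]
    - [0.308, 0.087, 0, 0, 0, -4.6, 0.01]
    - [0.348, 0.098, 0, 0, 0, -4.6, 0.01]
    - [0.388, 0.109, 0, 0, 0, -4.6, 0.01]
  quiet: true

```text
ok
```

Request:
drive_effector:
  moves:
    - [0.04, 0.01, 0, 0, 0, 0, 0.01]
    - [0.08, 0.02, 0, 0, 0, 0, 0.01]
    - [0.1, 0.03, 0, 0, 0, 0, 0.01]
    - [0.12, 0.033, 0, 0, 0, 0, 0.01]
    - [0.12, 0.033, 0, 0, 0, 0, 0.01]
    - [0.12, 0.033, 0, 0, 0, 0, 0.01]
    - [0.12, 0.033, 0, 0, 0, 0, 0.01]

```text
time_s: 8.75
tool_pos: [0.5283, 0.2404, 0.2057]
tcp_rot: [[-0.282, 0.96, -0.003], [0.96, 0.282, -0.001], [-0.0, -0.003, -1.0]]
ft_force: [0.3, -0.1, -1.5]
grip_width: 0.0181
grasp_force: 89.3
```

```bash
python3 -c "
from h import *
goal([.538,.2435,.209],16.4)"
```

```text
t 8.75 shift [ 0.0003  0.0102 -0.0033] rot [-0.17  0.01 -0.04] F [ 0.3 -0.1 -1.5]
```

Request:
drive_effector:
  moves:
    - [0, 0.005, 0.01, 0, 0, 0, 0.01]
    - [0, 0.01, 0.03, 0, 0, 0, 0.01]
    - [0, 0.01, 0.055, 0, 0, 0, 0.01]
    - [0, 0.01, 0.075, 0, 0, 0, 0.01]
    - [0, 0.01, 0.085, 0, 0, 0, 0.01]
    - [0, 0.01, 0.085, 0, 0, 0, 0.01]
    - [0, 0.01, 0.085, 0, 0, 0, 0.01]

```text
time_s: 9.33
tool_pos: [0.5388, 0.2433, 0.122]
tcp_rot: [[-0.281, 0.96, -0.001], [0.96, 0.281, -0.0], [0.0, -0.001, -1.0]]
ft_force: [-0.1, 0.3, -0.7]
grip_width: 0.0185
grasp_force: 89.3
```

```bash
python3 - <<'E'
from h import *
goal([.538,.2435,.0625],16.4)
b=manip.grab_frame('side')[:,:,::-1];a=manip.grab_frame('scene')[:,:,::-1]
cv2.imwrite('pics/p1.png',np.hstack([cv2.resize(b[130:250,250:370],(400,400),interpolation=2),cv2.resize(a[235:385,130:280],(400,400),interpolation=2)]))
E
```

```text
t 9.3333 shift [ 0.0004 -0.0006  0.0595] rot [-0.05 -0.   -0.09] F [-0.1  0.3 -0.7]
```

View pics/p1.png

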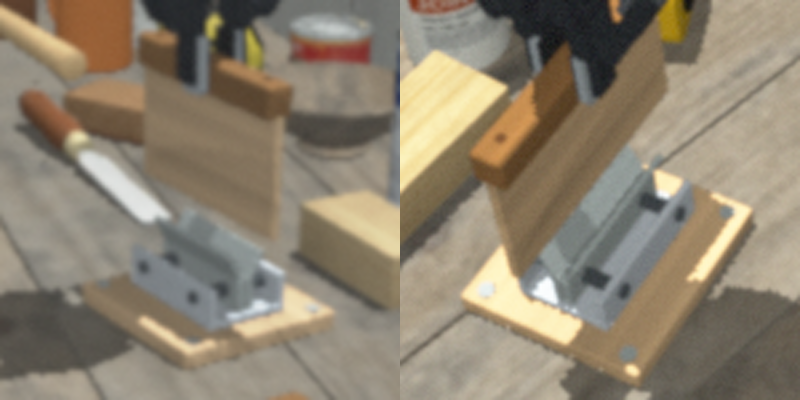

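The divider hangs above the clip, its lower corners at scene (175,339.3) and side (331.6,201.4). I'll check them against the expected corners.

```bash
python3 -c "
from h import *
for z in(.075,.08,.085): print(z,plane('scene',(175,339.3),z),plane('side',(331.6,201.4),z))
print('expected (.517,.3155) (.559,.1715)')"
```

```text
0.075 [0.51998914 0.31200876 0.075     ] [0.56468705 0.1885378  0.075     ]
0.08 [0.51664842 0.31367711 0.08      ] [0.56019182 0.17675006 0.08      ]
0.085 [0.51330771 0.31534545 0.085     ] [0.55569659 0.16496233 0.085     ]
expected (.517,.3155) (.559,.1715)
```

The corners match to about 2 mm. Now I'll press down gently.

Request:
drive_effector:
  moves:
    - [0, 0, 0.012, 0, 0, 0, 0.01]
    - [0, 0, 0.022, 0, 0, 0, 0.01]
    - [0, 0, 0.028, 0, 0, 0, 0.01]
    - [0, 0, 0.033, 0, 0, 0, 0.01]
    - [0, 0, 0.037, 0, 0, 0, 0.01]
    - [0, 0, 0.041, 0, 0, 0, 0.01]
  force: 110

```text
time_s: 9.93
tool_pos: [0.5404, 0.2444, 0.0839]
tcp_rot: [[-0.282, 0.959, 0.003], [0.959, 0.282, 0.001], [-0.0, 0.003, -1.0]]
ft_force: [-2.2, -0.4, 2.7]
grip_width: 0.0178
grasp_force: 111.8
```

Request:
drive_effector:
  moves:
    - [0, 0, 0.004, 0, 0, 0, 0.01]
    - [0, 0, 0.008, 0, 0, 0, 0.01]
    - [0, 0, 0.012, 0, 0, 0, 0.01]
    - [0, 0, 0.015, 0, 0, 0, 0.01]
    - [0, 0, 0.017, 0, 0, 0, 0.01]
    - [0, 0, 0.017, 0, 0, 0, 0.01]

```text
time_s: 10.43
tool_pos: [0.5387, 0.2439, 0.064]
tcp_rot: [[-0.282, 0.959, -0.0], [0.959, 0.282, -0.0], [0.0, -0.0, -1.0]]
ft_force: [-0.4, 0.3, 1.4]
grip_width: 0.0179
grasp_force: 112.2
```

Request:
drive_effector:
  moves:
    - [0, 0, 0.002, 0, 0, 0, 0.01]
    - [0, 0, 0.003, 0, 0, 0, 0.01]
    - [0, 0, 0.004, 0, 0, 0, 0.01]
    - [0, 0, 0.004, 0, 0, 0, 0.01]

```text
time_s: 10.77
tool_pos: [0.5394, 0.2442, 0.0626]
tcp_rot: [[-0.282, 0.959, 0.001], [0.959, 0.282, 0.0], [-0.0, 0.001, -1.0]]
ft_force: [-5.6, -1.4, 13.9]
grip_width: 0.0177
grasp_force: 114.1
```

```bash
python3 - <<'E'
from h import *
goal([.538,.2435,.0625],16.4)
b=manip.grab_frame('side')[:,:,::-1];a=manip.grab_frame('scene')[:,:,::-1]
cv2.imwrite('pics/p2.png',np.hstack([cv2.resize(b[150:250,260:360],(400,400),interpolation=2),cv2.resize(a[255:385,140:270],(400,400),interpolation=2)]))
E
```

```text
t 10.7667 shift [-0.0003 -0.0015  0.0001] rot [ 0.04  0.   -0.02] F [-5.6 -1.4 13.9]
```

View pics/p2.png

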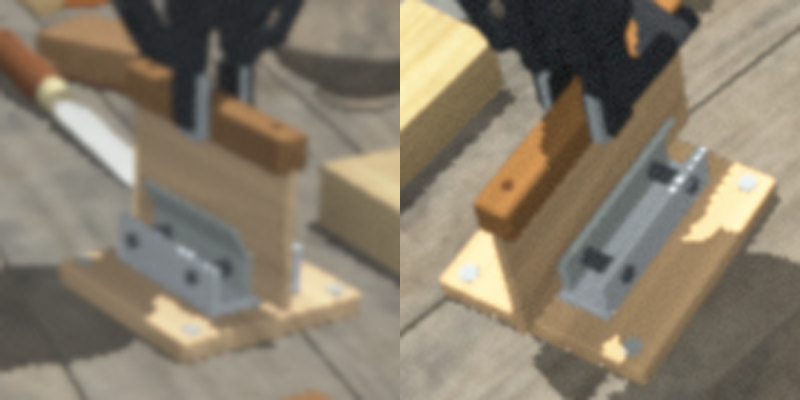

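It's between the jaws, with dowels at scene (174.5,315.4) and side (329.8,181.8). I'll push 3 mm more to confirm the floor.

Request:
drive_effector:
  moves:
    - [0, 0, 0.001, 0, 0, 0, 0.01]
    - [0, 0, 0.002, 0, 0, 0, 0.01]
    - [0, 0, 0.003, 0, 0, 0, 0.01]
    - [0, 0, 0.003, 0, 0, 0, 0.01]

```text
time_s: 11.2
tool_pos: [0.54, 0.2444, 0.0625]
tcp_rot: [[-0.282, 0.959, 0.001], [0.959, 0.282, -0.0], [-0.0, 0.001, -1.0]]
ft_force: [-10.7, -2.9, 30.2]
grip_width: 0.0177
grasp_force: 116.4
```

```bash
python3 -c "
from h import *
a=plane('scene',(174.5,315.4),.12);b=plane('side',(329.8,181.8),.12);print(a,b,np.linalg.norm(a-b),(a+b)/2)
for z in (.015,.02,.025): print(z,plane('side',(332,226.2),z),plane('scene',(178.5,362),z))"
```

```text
[0.52200574 0.30234821 0.12      ] [0.55836142 0.18631709 0.12      ] 0.12159340161320077 [0.54018358 0.24433265 0.12      ]
0.015 [0.56903095 0.19223883 0.015     ] [0.5238124  0.31425682 0.015     ]
0.02 [0.56510363 0.18202835 0.02      ] [0.52069767 0.3157864  0.02      ]
0.025 [0.5611763  0.17181786 0.025     ] [0.51758295 0.31731598 0.025     ]
```

The height stalled at 0.0625 while the force rose from 14 to 30 N, so the edge is on the slot floor. I'll relax the push, release, and retreat straight up.

Request:
drive_effector:
  moves:
    - [0, 0, -0.005, 0, 0, 0, 0.01]
    - [0, 0, -0.005, 0, 0, 0, 0.01]
    - [0, 0, -0.005, 0, 0, 0, 0.03]
    - [0, 0, -0.005, 0, 0, 0, 0.05]
    - [0, 0, -0.005, 0, 0, 0, 0.06]
    - [0, 0, -0.005, 0, 0, 0, 0.06]
    - [0, 0, -0.005, 0, 0, 0, 0.06]
  force: 30

```text
time_s: 11.78
tool_pos: [0.5386, 0.2439, 0.062]
tcp_rot: [[-0.282, 0.96, -0.0], [0.96, 0.282, -0.0], [0.0, -0.0, -1.0]]
ft_force: [0.3, -0.9, -0.2]
grip_width: 0.0598
grasp_force: 0.0
```

Request:
drive_effector:
  moves:
    - [0, 0, -0.02, 0, 0, 0, 0.06]
    - [0, 0, -0.05, 0, 0, 0, 0.06]
    - [0, 0, -0.08, 0, 0, 0, 0.06]
    - [0, 0, -0.12, 0, 0, 0, 0.06]
    - [0, 0, -0.15, 0, 0, 0, 0.06]
    - [0, 0, -0.15, 0, 0, 0, 0.06]

```text
time_s: 12.28
tool_pos: [0.5428, 0.245, 0.2209]
tcp_rot: [[-0.282, 0.959, 0.014], [0.959, 0.282, 0.003], [-0.001, 0.014, -1.0]]
ft_force: [-0.1, 0.8, 2.3]
grip_width: 0.06
grasp_force: 0.0
```

```bash
python3 - <<'E'
from h import *
b=manip.grab_frame('side')[:,:,::-1];a=manip.grab_frame('scene')[:,:,::-1]
cv2.imwrite('pics/f1.png',np.hstack([cv2.resize(b[130:330,220:420],(400,400),interpolation=2),cv2.resize(a[255:385,140:270],(400,400),interpolation=2)]))
E
```

```text
(no output)
```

View pics/f1.png

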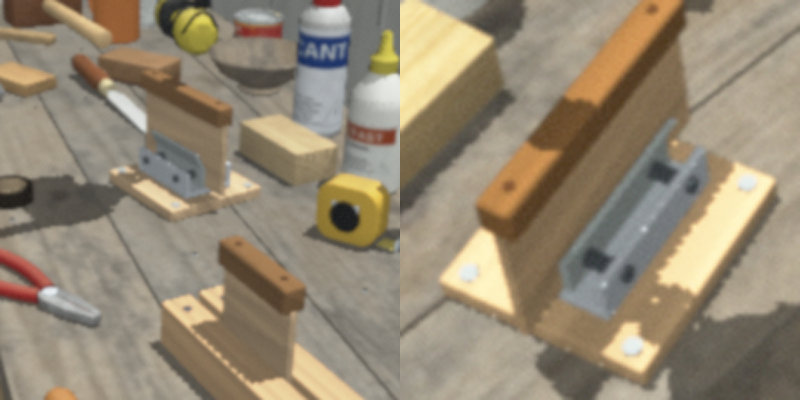

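The divider stands upright in the clip, released, with dowels at scene (175.4,315.5) and (221.9,257.9), and at side (331.5,183) and (295,168). The narrow one is unmoved. Last height and position check.

```bash
python3 -c "
from h import *
A=tri([ray('scene',(175.4,315.5)),ray('side',(295,168))]);B=tri([ray('scene',(221.9,257.9)),ray('side',(331.5,183))])
print(A,B,(A[0]+B[0])/2,np.linalg.norm(A[0]-B[0]),np.degrees(np.arctan2(-(A[0]-B[0])[0],(A[0]-B[0])[1])))"
```

```text
(array([0.51900526, 0.30172285, 0.11866387]), [np.float64(2.3654894424942077), np.float64(2.3654894424942765)]) (array([0.55972766, 0.18369007, 0.11689748]), [np.float64(1.8575223220707493), np.float64(1.8575223220707957)]) [0.53936646 0.24270646 0.11778067] 0.124872610337965 19.03490513161325
```

The top is at about 0.118–0.12, so the edge is on the slot floor, and the divider is centred to about 2 mm. Handing in.

```bash
python3 -c "
from bench import manip
print(manip.close_job())"
```

```text
the job is handed in; nothing more can be done
None
```

I handed the job in at about 12 s: the wide divider is released and upright on the clip's slot floor, measured within about 2 mm of the clip's centre, and the narrow divider was not disturbed; no verdict was returned.

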